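# Find the rocking post cap and seat it

### The job

One of the four oak post caps is not down on its post: press lightly near an edge of each cap's raised top, one cap at a time, until you find the one that rocks, then press that cap at its centre until it is fully home and level. Finish while still holding it down firmly at the end, so that the glue can grab. Only press with the fingertips: do not lift or pull off any cap, and leave the tools and other things alone.

Things in the scene. Friction and masses are not known exactly. Their poses are not given: they have to be found in the camera images.
- cap_a: One of four identical loose oak post caps, 0.1 kg, 84 mm square, just laid on a 70 mm square post. Origin: centre of the flat underside that sits on the post; z up, x and y along the sides. The 68 mm square raised flat field on top is 12 mm above the origin, the 8 mm wide lower border 6 mm, the 20 mm round button at the centre 15 mm; a skirt hangs 16 mm below the origin round the post, with 3 mm of play.
- cap_b: One of four identical loose oak post caps, 0.1 kg, 84 mm square, just laid on a 70 mm square post. Origin, sizes and looks as cap_a.
- cap_c: One of four identical loose oak post caps, 0.1 kg, 84 mm square, just laid on a 70 mm square post. Origin, sizes and looks as cap_a.
- cap_d: One of four identical loose oak post caps, 0.1 kg, 84 mm square, just laid on a 70 mm square post. Origin, sizes and looks as cap_a.
- peg (a joint): A 12 mm wide peg hidden under one of the four caps, any of them: that cap stands level but 8 mm too high on it. Pressed with 1 N 25 to 30 mm from its centre, towards a side, the cap rocks about 0.17 rad: a blunt fingertip sinks 3 to 4 mm, the far edge rises; let go, it rights itself. Value: how far the peg is pushed down, 0 at the start, about 0.008 m with the cap fully home.
- board: The fixed plywood board with the four posts, 290 mm square, 18 mm thick, origin under its centre; posts at +-62.5 mm in its x and y. Post heights differ by up to 14 mm and the skirts hide the joints, so height does not tell which cap is home. Three caps do not give when pressed on the raised field; the rocking one, pressed at its centre, resists to about 10 N, then slides down 8 mm and stays.
- knob: A loose turned wooden knob, 26 mm across, 44 mm tall, standing on the board between the four posts, lower than the caps; origin under its foot. To be left alone.
- leaf: A loose carved leaf, 45 by 50 mm, 8 mm thick, lying near the board's edge; origin under its centre. To be left alone.
- mallet: A loose wooden carver's mallet, head 75 by 95 by 130 mm standing on end, handle 200 mm along its x at 65 mm height; origin under the head. To be left alone.
- chisel: A loose chisel lying flat, 246 mm long, 28 mm across; origin under the joint of handle (to -x) and blade (to +x). To be left alone.
- gouge: A loose gouge lying flat, 226 mm long, 28 mm across; origin under the joint of handle (to -x) and blade (to +x). To be left alone.
- glue: A loose white glue bottle, 56 mm across, 150 mm tall; origin under its base. To be left alone.
- pencup: A loose steel cup with pencils, 72 mm across, 185 mm tall with pencils; origin under its base. To be left alone.
Mind the look-alikes: they are no part of the job. What is shaped like the cap_d but black or green is not meant.

How it is judged:
By the outcome, as a careful person would: the job done as asked, in the order asked, and still so for the second after the job is handed in, while the arm keeps its last pose, push and grip.
It also fails if it takes over 48 s, if anything falls off the work surface, if the arm or the gripper's body presses on something with over 40 N, if the wrist force passes 120 N, or if a joint passes its speed limit or range.

### The arm

A 6-joint arm with a two-finger parallel gripper is mounted at the origin on the work surface. World frame = base frame: x ahead of the robot, y to its left, z up, the work surface at z = 0. Lengths are in mm, angles in rad, forces in N, time in s.
With the tool pointing down it reaches from about 350 to 975 mm from the base axis. Payload 7.1 kg.
Tool frame: the origin (TCP) lies between the finger pads; the fingertips stand 8 mm ahead of it and the grasp point (between the pads) lies 11 mm behind it; x points along the fingers, y is the direction in which the jaws open and shut, and the axes are right-handed (so a half turn about x gives the same grasp; the last joint's range is limited). The gripper opens to 88 mm and grips with 3 to 60 N. Pads are 20 mm wide; open, the fingers measure 115 mm over their backs; the gripper's body (75 mm by 178 mm) begins 61 mm behind the grasp point.
Start: joints at [-0.019, 0.423, 1.63, -0, 1.089, -0.019], TCP at [624.984, 0.026, 230.675] pointing down, gripper open.
Joint ranges: [-3, 3], [-0.9, 2.11], [0.09, 2.58], [-1.31, 4.45], [0.11, 2.69], [-2.54, 2.54]. Speed limits (rad/s): [2.39, 2.39, 3.01, 3.14, 3.14, 3.14].

### API

Orientations are given as a rotation vector (axis times angle).
In Python, from workcell import ctrl gives the robot as it stands.
- The arm moves only by the tool apply_moves, never from a script. Its argument "increments" is a list of rows, each an object with "gripper": the opening in per cent of the stroke, from 0 (shut) to 100 (fully open); "delta_pos": the shift along the tool's x, y, z in cm, a list of three; "dr": the turn, a rotation vector about the tool's x, y, z in rad, a list of three. In form: [{"gripper": gripper, "delta_pos": [dx, dy, dz], "dr": [ax, ay, az]}, ...]. A call has exactly 5 rows; each row shifts and turns the commanded pose from where the row before left it, along the tool's axes as they then stand; what a row does not reach is not made up. A row lasts 1/12 s, in which the tool goes at most 41.7 mm and 7.16 degrees, less where a joint would pass 70% of its speed; a pose out of reach is approached as far as the arm can. A call with a gripper value outside its range is refused whole. The fingers move at their own pace and stop on an object; the grip force is fixed at half the most. Time passes only in rows, so rows that do not move let the fingers close, or fill a call up. It gives the time, the measured TCP pose, the force and the opening at its end, in the units of the state.
- ctrl.get_obs(): the state, without advancing time (a new reading comes with each control period).
- ctrl.get_image(name): name is "scene" or "side" or "wrist"; returns a dict with "img" (400x640x3 uint8, red, green, blue), "range_z" (400x640 float32, mm along the optical axis (not along the pixel's ray), 0 where there is no reading), "mtx" (3x3 intrinsics, pixels), "rvec" (rotation vector, rad) and "tvec" (3), from world to camera coordinates, as OpenCV has them. Camera axes: x right, y down, z forward; pixel columns grow to the right and rows downward; lengths in mm; the calibration is good to about 2 mm. A picture is of the moment at which its call begins.
- ctrl.close_job(): hands the job in, once; it reports no verdict.
The state is a dict: "t": time; "qpos": joint angles; "qvel": joint speeds; "joint_torque": joint torques, N m; "ee_pos": TCP position; "orientation": TCP orientation; "ft_force": force on the tool from outside, world axes, zero at the start; "moment": the same for the moment, N m; "width": finger opening in mm.
Only numpy, scipy, OpenCV 4.12 (cv2) and the standard library are available. Lean on these libraries where they do the work, as an engineer would, in place of code of your own. Each camera call takes 0.05 s, during which the arm holds its last target. There are 200 camera calls.

## Working session

There is one attempt and no reset: what is moved stays moved. The work goes in short steps, Python scripts to look and compute and a tool call to move; the robot and the scene stay as the last step left them, time stands still between calls to the robot, and variables do not carry over. Pictures are saved under pics/ and viewed, about 8 in all and at most 12, crops included, and the job is handed in when it is done.

Besides the shell and the picture viewer there is one more tool, called after "Emit:" as name(argument=value, ...) on one line, values as JSON. apply_moves: Moves the arm, as the interface text tells. Its arguments: {"type":"object","properties":{"increments":{"type":"array","items":{"type":"object","properties":{"gripper":{"type":"number"},"delta_pos":{"type":"array","items":{"type":"number"}},"dr":{"type":"array","items":{"type":"number"}}}}}},"required":["increments"]}

```bash
mkdir -p pics; python3 - <<'E'
from workcell import ctrl
import cv2,numpy as np
print(ctrl.get_obs())
for n in("scene","wrist"):
    d=ctrl.get_image(n); cv2.imwrite(f"pics/{n}0.png",d["img"][:,:,::-1]); np.savez(f"{n}0.npz",**d)
E
```

```text
{'t': 0.0, 'qpos': array([-1.90053428e-02,  4.23807625e-01,  1.63067978e+00, -9.84922373e-06,
        1.08857098e+00, -1.90346936e-02]), 'qvel': array([ 0.00021068, -0.00147295, -0.000815  , -0.00067348, -0.00050119,
       -0.00136449]), 'joint_torque': array([ 1.28069914e-03, -5.44622147e+01, -2.73670936e+01,  6.42951974e-02,
        2.27214623e-02, -1.51321510e-04]), 'ee_pos': array([6.24470226e+02, 2.98169824e-02, 2.29926428e+02]), 'orientation': array([ 1.20849539,  1.21030894, -1.21024475]), 'ft_force': array([0.81051794, 0.00371582, 0.24243704]), 'moment': array([0.00290783, 0.04716401, 0.00790736]), 'width': 87.96145720048811}
```

View pics/scene0.png

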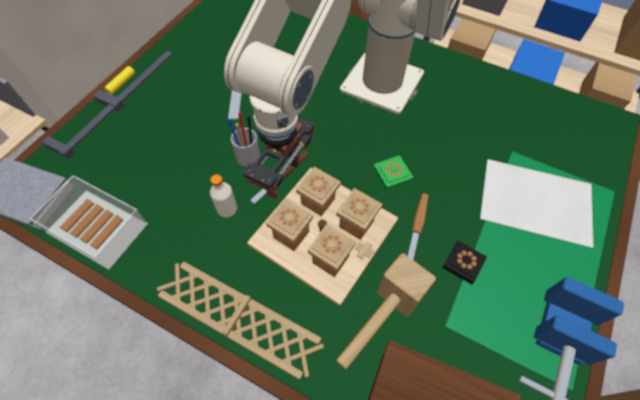

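View pics/wrist0.png

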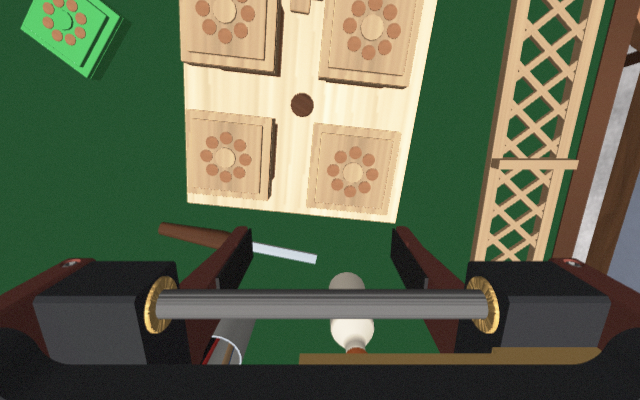

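The scene view shows four oak caps on the plywood board at about (319,187), (291,222), (358,212) and (331,246). The green (394,170) and black (466,261) look-alikes stand off the board. In the wrist view the oak caps are at (225,10), (372,27), (225,158) and (352,173).

```bash
cat >h.py <<'E'
import numpy as np,cv2
from scipy.spatial.transform import Rotation as Ro
def cloud(d):
    K=d["mtx"];z=d["range_z"];v,u=np.mgrid[:400,:640]
    P=np.stack([(u-K[0,2])/K[0,0]*z,(v-K[1,2])/K[1,1]*z,z],-1)
    R=cv2.Rodrigues(np.asarray(d["rvec"],float))[0]
    W=(P-np.ravel(d["tvec"]))@R; W[z<=0]=np.nan
    return W
E
python3 - <<'E'
from h import *
print(Ro.from_rotvec([1.2085,1.2103,-1.2102]).as_matrix().round(3))
for n,pts in(("wrist",[(225,10),(372,27),(225,158),(352,173),(302,105)]),("scene",[(319,187),(358,212),(291,222),(331,246),(241,130),(224,205)])):
    d=np.load(n+"0.npz");W=cloud(d)
    for u,v in pts:
        c=W[v,u]; 
        m=(abs(W[...,2]-c[2])<14)&(np.hypot(W[...,0]-c[0],W[...,1]-c[1])<68)
        # points in top height band of the cap, largest blob
        k,l,_,_=cv2.connectedComponentsWithStats(m.astype(np.uint8)); q=W[l==l[v,u]]
        r=cv2.minAreaRect(q[:,:2].astype(np.float32))
        f=np.hypot(q[:,0]-c[0],q[:,1]-c[1]);f=q[(f>14)&(f<28)]
        print(n,(u,v),c.round(1),"field z",np.median(f[:,2]).round(1),"rect",np.round(r[0],1),np.round(r[1],1),round(r[2],1))
    b=W[(abs(W[...,2]-18)<4)]; b=b[(abs(b[:,0]-700)<300)]
    if n=="scene":
        m=(abs(W[...,2]-18)<4).astype(np.uint8);k,l,s,_=cv2.connectedComponentsWithStats(m);i=1+np.argmax(s[1:,4]);print("board",cv2.minAreaRect(W[l==i][:,:2].astype(np.float32)))
E
```

```text
[[-0.001  1.     0.   ]
 [ 0.     0.    -1.   ]
 [-1.    -0.001 -0.   ]]
wrist (225, 10) [543.8 163.4 116. ] field z 112.8 rect [541.2 150.7] [57.  84.9] 84.2
wrist (372, 27) [667.2 151.4 114.6] field z 112.9 rect [666.4 144. ] [69.6 84.2] 84.1
wrist (225, 158) [529.9  39.4 109. ] field z 107.2 rect [529.8  39.9] [84.2 84.7] 84.1
wrist (352, 173) [653.5  26.4 118.8] field z 116.2 rect [654.2  27.1] [83.9 84.1] 84.1
wrist (302, 105) [603.   91.   60.9] field z nan rect [602.6  91.7] [24.3 24.6] 88.7
scene (319, 187) [539.5  47.6 110.7] field z 109.0 rect [530.9  39.8] [85.8 86.9] 83.6
scene (358, 212) [560.1 168.2 114.8] field z 114.2 rect [543.6 163.7] [84.3 87. ] 83.8
scene (291, 222) [664.8  38.  118.2] field z 117.8 rect [654.9  26.4] [84.3 85.8] 84.5
scene (331, 246) [674.9 152.6 118.3] field z 114.8 rect [667.9 150.6] [84.6 85.2] 83.8
scene (241, 130) [ 459.7 -250.4   81.8] field z 82.1 rect [ 459.6 -238.2] [22.5 19.7] 59.3
scene (224, 205) [ 682.5 -158.1   65.2] field z 67.2 rect [ 674.2 -165.3] [27.2 55.5] 46.0
board ((599.1494140625, 94.53901672363281), (291.2265625, 291.792724609375), 83.93475341796875)
  return _methods._mean(a, axis=axis, dtype=dtype,
  ret = ret.dtype.type(ret / rcount)
```

Both cameras agree: the caps lie on the expected 125 mm grid, with field heights of 107, 116, 113 and 113 mm. World shift (dx,dy,dz) becomes tool (-dz,dx,-dy). I'll close the fingers and go above cap B's edge, at about (651,0).

Emit:
apply_moves(increments=[{"gripper":0,"delta_pos":[0,1.3,0],"dr":[0,0,0]},{"gripper":0,"delta_pos":[2.5,1.3,0],"dr":[0,0,0]},{"gripper":0,"delta_pos":[2.5,0,0],"dr":[0,0,0]},{"gripper":0,"delta_pos":[2.5,0,0],"dr":[0,0,0]},{"gripper":0,"delta_pos":[1.5,0,0],"dr":[0,0,0]}])

```text
t: 0.52
ee_pos: [649.5, 0.1, 137.5]
orientation: [1.207, 1.212, -1.212]
ft_force: [-0.5, -0.6, -0.3]
width: 57.7
```

Emit:
apply_moves(increments=[{"gripper":0,"delta_pos":[0,0,0],"dr":[0,0,0]},{"gripper":0,"delta_pos":[0,0,0],"dr":[0,0,0]},{"gripper":0,"delta_pos":[0,0,0],"dr":[0,0,0]},{"gripper":0,"delta_pos":[0,0,0],"dr":[0,0,0]},{"gripper":0,"delta_pos":[0,0,0],"dr":[0,0,0]}])

```text
t: 0.93
ee_pos: [651.9, 0.0, 142.2]
orientation: [1.21, 1.207, -1.207]
ft_force: [-0.7, -1.0, 0.6]
width: 24.5
```

Emit:
apply_moves(increments=[{"gripper":0,"delta_pos":[0.2,0,0],"dr":[0,0,0]},{"gripper":0,"delta_pos":[0.2,0,0],"dr":[0,0,0]},{"gripper":0,"delta_pos":[0.2,0,0],"dr":[0,0,0]},{"gripper":0,"delta_pos":[0.2,0,0],"dr":[0,0,0]},{"gripper":0,"delta_pos":[0.2,0,0],"dr":[0,0,0]}])

```text
t: 1.35
ee_pos: [650.9, 0.0, 130.4]
orientation: [1.209, 1.209, -1.209]
ft_force: [-0.0, 0.5, 0.8]
width: 0.1
```

```bash
python3 - <<'E'
from workcell import ctrl
import cv2,numpy as np
for n in("wrist","side"):
    d=ctrl.get_image(n); cv2.imwrite(f"pics/{n}1.png",d["img"][:,:,::-1]);np.savez(f"{n}1.npz",**d); o=ctrl.get_obs();print(o["t"],o["ee_pos"],o["ft_force"],o["width"])
a,b=[cv2.imread(f"pics/{n}1.png") for n in("wrist","side")]
cv2.imwrite("pics/pair1.png",cv2.resize(np.vstack([a,b]),(480,600)))
E
```

```text
1.4 [6.50662489e+02 3.22274305e-02 1.29958506e+02] [ 0.12269152 -0.2398076   0.39630558] 0.19136728164396705
1.45 [6.50631477e+02 4.52288771e-02 1.30089894e+02] [-0.55411587  0.49792338  0.35717931] 0.48002853505146437
```

View pics/pair1.png

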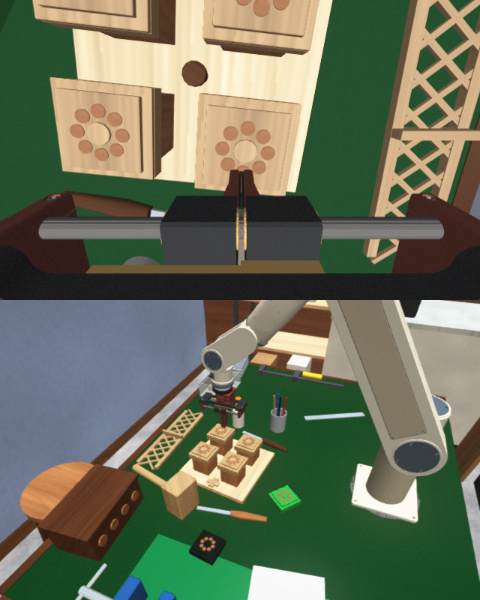

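The closed fingertips are over cap B's near edge (wrist pane (240,178), button (245,150)), about 6 mm above the field. I'll lower gently.

Emit:
apply_moves(increments=[{"gripper":0,"delta_pos":[0.1,0,0],"dr":[0,0,0]},{"gripper":0,"delta_pos":[0.1,0,0],"dr":[0,0,0]},{"gripper":0,"delta_pos":[0.1,0,0],"dr":[0,0,0]},{"gripper":0,"delta_pos":[0.1,0,0],"dr":[0,0,0]},{"gripper":0,"delta_pos":[0.05,0,0],"dr":[0,0,0]}])

```text
t: 1.87
ee_pos: [650.9, 0.0, 126.0]
orientation: [1.209, 1.209, -1.209]
ft_force: [0.3, -0.1, 0.2]
width: 0.6
```

Emit:
apply_moves(increments=[{"gripper":0,"delta_pos":[0.05,0,0],"dr":[0,0,0]},{"gripper":0,"delta_pos":[0.05,0,0],"dr":[0,0,0]},{"gripper":0,"delta_pos":[0,0,0],"dr":[0,0,0]},{"gripper":0,"delta_pos":[0,0,0],"dr":[0,0,0]},{"gripper":0,"delta_pos":[0,0,0],"dr":[0,0,0]}])

```text
t: 2.28
ee_pos: [651.1, -0.0, 125.3]
orientation: [1.209, 1.209, -1.209]
ft_force: [-0.7, -1.1, 0.9]
width: 0.6
```

Emit:
apply_moves(increments=[{"gripper":0,"delta_pos":[0.05,0,0],"dr":[0,0,0]},{"gripper":0,"delta_pos":[0.05,0,0],"dr":[0,0,0]},{"gripper":0,"delta_pos":[0,0,0],"dr":[0,0,0]},{"gripper":0,"delta_pos":[0,0,0],"dr":[0,0,0]},{"gripper":0,"delta_pos":[0,0,0],"dr":[0,0,0]}])

```text
t: 2.7
ee_pos: [651.1, -0.2, 124.3]
orientation: [1.209, 1.209, -1.209]
ft_force: [-0.8, -2.9, 3.1]
width: 0.5
```

Emit:
apply_moves(increments=[{"gripper":0,"delta_pos":[0.05,0,0],"dr":[0,0,0]},{"gripper":0,"delta_pos":[0.05,0,0],"dr":[0,0,0]},{"gripper":0,"delta_pos":[0,0,0],"dr":[0,0,0]},{"gripper":0,"delta_pos":[0,0,0],"dr":[0,0,0]},{"gripper":0,"delta_pos":[0,0,0],"dr":[0,0,0]}])

```text
t: 3.12
ee_pos: [651.2, -0.2, 123.7]
orientation: [1.209, 1.209, -1.209]
ft_force: [-1.5, -3.5, 6.0]
width: 0.3
```

```bash
cat >>h.py <<'E'
CAPS=dict(A=(529.8,39.9),B=(654.2,27.1),C=(543.4,163.6),D=(667.5,151.0))
def tilt(d):
    W=cloud(d).reshape(-1,3); ey=np.array([.104,.995]);ex=np.array([.995,-.104])
    for n,c in CAPS.items():
        r=W[:,:2]-c; a=r@ex;b=r@ey
        m=(abs(a)<31)&(b>-5)&(b<31)&(np.hypot(a,b)>14)&(abs(W[:,2]-112)<20)
        if m.sum()<100: continue
        for _ in range(3):
            A=np.c_[a[m],b[m],np.ones(m.sum())];s=np.linalg.lstsq(A,W[m,2],rcond=None)[0]
            m=m&(abs(W[:,2]-np.c_[a,b,np.ones(len(a))]@s)<1.5)
        print(n,m.sum(),"slope x,y",s[:2].round(4),"z",s[2].round(2))
E
python3 - <<'E'
from h import *
from workcell import ctrl
tilt(np.load("wrist1.npz"))
d=ctrl.get_image("wrist");tilt(d);o=ctrl.get_obs();print(o["ee_pos"],o["ft_force"],o["t"])
E
```

```text
A 4433 slope x,y [ 0.0011 -0.0118] z 107.22
B 4608 slope x,y [ 0.0005 -0.0118] z 116.22
A 4792 slope x,y [ 0.0009 -0.0126] z 107.24
B 5023 slope x,y [-0.0023  0.1242] z 116.7
[ 6.51181912e+02 -2.35572379e-01  1.23689590e+02] [-1.53740077 -2.79413175  6.3733774 ] 3.1667
```

Cap B tilted 0.12 rad under the press (slope −0.012 → +0.124), while A stayed still. So B rocks. I'll release and check that it rights itself.

Emit:
apply_moves(increments=[{"gripper":0,"delta_pos":[-0.2,0,0],"dr":[0,0,0]},{"gripper":0,"delta_pos":[-0.4,0,0],"dr":[0,0,0]},{"gripper":0,"delta_pos":[-0.4,0,0],"dr":[0,0,0]},{"gripper":0,"delta_pos":[-0.2,0,0],"dr":[0,0,0]},{"gripper":0,"delta_pos":[0,0,0],"dr":[0,0,0]}])

```text
t: 3.58
ee_pos: [651.3, 0.2, 135.8]
orientation: [1.21, 1.209, -1.208]
ft_force: [0.4, 0.6, -0.2]
width: 0.7
```

```bash
python3 - <<'E'
from h import *
from workcell import ctrl
d=ctrl.get_image("wrist");tilt(d);o=ctrl.get_obs();print(o["ee_pos"],o["ft_force"],o["t"])
W=cloud(d);K=d["mtx"];P=cv2.projectPoints(np.array([[654.2,27.1,119.2]]),d["rvec"],d["tvec"],K,None)[0];print(P)
u,v=P.ravel().astype(int);cv2.imwrite("pics/w2.png",cv2.resize(d["img"][max(v-80,0):v+80,u-110:u+110,::-1],None,fx=3,fy=3))
E
```

```text
A 4193 slope x,y [ 0.0006 -0.0123] z 107.22
B 4328 slope x,y [ 0.0024 -0.0105] z 116.15
[6.51129702e+02 2.26493401e-01 1.35457535e+02] [ 0.18259013 -0.38956285  0.43626133] 3.6333
[[[326.25807252 199.64386752]]]
```

View pics/w2.png

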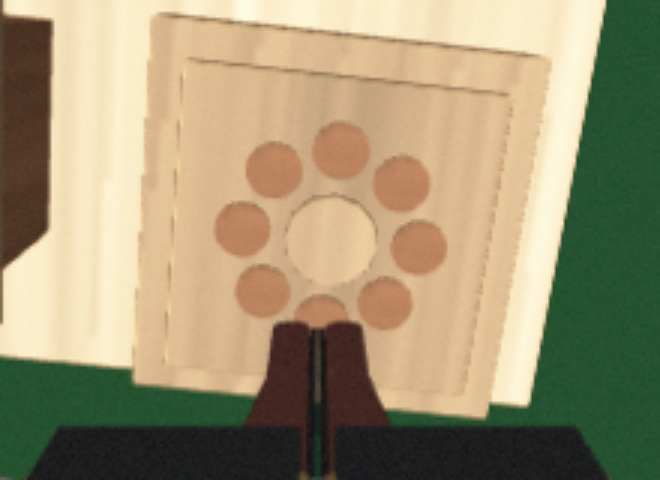

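B righted itself: it is level at its original height and oak-coloured, and its button shows at crop (330,240), as projected. I'll move over the centre and press.

Emit:
apply_moves(increments=[{"gripper":0,"delta_pos":[0,0.15,-0.9],"dr":[0,0,0]},{"gripper":0,"delta_pos":[0,0.15,-0.9],"dr":[0,0,0]},{"gripper":0,"delta_pos":[0,0,-0.9],"dr":[0,0,0]},{"gripper":0,"delta_pos":[0,0,0],"dr":[0,0,0]},{"gripper":0,"delta_pos":[0,0,0],"dr":[0,0,0]}])

```text
t: 4.05
ee_pos: [653.9, 28.1, 135.0]
orientation: [1.208, 1.21, -1.208]
ft_force: [0.2, -0.4, -0.1]
width: 0.5
```

Emit:
apply_moves(increments=[{"gripper":0,"delta_pos":[0.15,0,0],"dr":[0,0,0]},{"gripper":0,"delta_pos":[0.15,0,0],"dr":[0,0,0]},{"gripper":0,"delta_pos":[0.15,0,0],"dr":[0,0,0]},{"gripper":0,"delta_pos":[0.1,0,0],"dr":[0,0,0]},{"gripper":0,"delta_pos":[0.05,0,0],"dr":[0,0,0]}])

```text
t: 4.47
ee_pos: [653.8, 26.8, 128.9]
orientation: [1.209, 1.209, -1.21]
ft_force: [1.0, 0.1, -0.2]
width: 0.5
```

Emit:
apply_moves(increments=[{"gripper":0,"delta_pos":[0.05,0,0],"dr":[0,0,0]},{"gripper":0,"delta_pos":[0.05,0,0],"dr":[0,0,0]},{"gripper":0,"delta_pos":[0.05,0,0],"dr":[0,0,0]},{"gripper":0,"delta_pos":[0.05,0,0],"dr":[0,0,0]},{"gripper":0,"delta_pos":[0,0,0],"dr":[0,0,0]}])

```text
t: 4.88
ee_pos: [654.2, 26.8, 128.1]
orientation: [1.209, 1.209, -1.209]
ft_force: [-2.3, 0.2, 7.2]
width: 0.6
```

Emit:
apply_moves(increments=[{"gripper":0,"delta_pos":[0.05,0,0],"dr":[0,0,0]},{"gripper":0,"delta_pos":[0.05,0,0],"dr":[0,0,0]},{"gripper":0,"delta_pos":[0.05,0,0],"dr":[0,0,0]},{"gripper":0,"delta_pos":[0.05,0,0],"dr":[0,0,0]},{"gripper":0,"delta_pos":[0.05,0,0],"dr":[0,0,0]}])

```text
t: 5.3
ee_pos: [654.2, 26.8, 125.7]
orientation: [1.209, 1.209, -1.209]
ft_force: [-3.4, -0.2, 7.8]
width: 0.2
```

Emit:
apply_moves(increments=[{"gripper":0,"delta_pos":[0.05,0,0],"dr":[0,0,0]},{"gripper":0,"delta_pos":[0.05,0,0],"dr":[0,0,0]},{"gripper":0,"delta_pos":[0.05,0,0],"dr":[0,0,0]},{"gripper":0,"delta_pos":[0.05,0,0],"dr":[0,0,0]},{"gripper":0,"delta_pos":[0.05,0,0],"dr":[0,0,0]}])

```text
t: 5.72
ee_pos: [654.2, 26.8, 123.2]
orientation: [1.209, 1.209, -1.209]
ft_force: [-2.5, -0.8, 8.1]
width: 0.4
```

```bash
python3 - <<'E'
from h import *
from workcell import ctrl
d=ctrl.get_image("wrist");tilt(d);o=ctrl.get_obs();print(o["ee_pos"],o["ft_force"],o["t"])
E
```

```text
A 4276 slope x,y [ 0.0011 -0.0116] z 107.2
B 4073 slope x,y [-0.0176 -0.0192] z 110.63
C 315 slope x,y [-0.0125 -0.0335] z 112.97
D 2123 slope x,y [ 0.0004 -0.0272] z 112.9
[654.16768083  26.80812201 123.08660187] [-1.98313768 -1.0149233   7.37286194] 5.7667
```

Cap B is sliding down level, about 5.5 mm so far at around 8 N. I'll continue to the stop.

Emit:
apply_moves(increments=[{"gripper":0,"delta_pos":[0.05,0,0],"dr":[0,0,0]},{"gripper":0,"delta_pos":[0.05,0,0],"dr":[0,0,0]},{"gripper":0,"delta_pos":[0.05,0,0],"dr":[0,0,0]},{"gripper":0,"delta_pos":[0.05,0,0],"dr":[0,0,0]},{"gripper":0,"delta_pos":[0.05,0,0],"dr":[0,0,0]}])

```text
t: 6.18
ee_pos: [653.9, 26.8, 120.8]
orientation: [1.209, 1.209, -1.209]
ft_force: [-5.3, -1.0, 14.0]
width: 0.7
```

Emit:
apply_moves(increments=[{"gripper":0,"delta_pos":[0.05,0,0],"dr":[0,0,0]},{"gripper":0,"delta_pos":[0.05,0,0],"dr":[0,0,0]},{"gripper":0,"delta_pos":[0.05,0,0],"dr":[0,0,0]},{"gripper":0,"delta_pos":[0.05,0,0],"dr":[0,0,0]},{"gripper":0,"delta_pos":[0,0,0],"dr":[0,0,0]}])

```text
t: 6.6
ee_pos: [654.0, 26.8, 120.7]
orientation: [1.209, 1.209, -1.209]
ft_force: [-9.7, -1.2, 23.3]
width: 0.4
```

```bash
python3 - <<'E'
from h import *
from workcell import ctrl
d=ctrl.get_image("wrist");tilt(d);o=ctrl.get_obs();print(o["ee_pos"],o["ft_force"],o["t"])
cv2.imwrite("pics/w3.png",d["img"][:,:,::-1])
E
```

```text
A 4386 slope x,y [ 0.0011 -0.0117] z 107.2
B 4078 slope x,y [-0.0003 -0.012 ] z 108.23
C 252 slope x,y [-0.0493 -0.1432] z 113.39
D 2041 slope x,y [-0.0019 -0.0121] z 112.83
[653.98823814  26.74842742 120.68563795] [-9.69375175 -1.7384655  22.07830335] 6.65
```

View pics/w3.png

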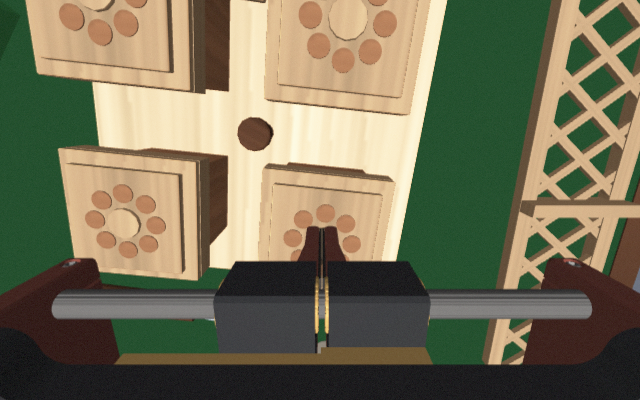

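B is level (its slope matches A) and down 8.0 mm, with the tips at its centre (325,240). I'll hold once more to confirm it is steady, then hand in.

Emit:
apply_moves(increments=[{"gripper":0,"delta_pos":[0,0,0],"dr":[0,0,0]},{"gripper":0,"delta_pos":[0,0,0],"dr":[0,0,0]},{"gripper":0,"delta_pos":[0,0,0],"dr":[0,0,0]},{"gripper":0,"delta_pos":[0,0,0],"dr":[0,0,0]},{"gripper":0,"delta_pos":[0,0,0],"dr":[0,0,0]}])

```text
t: 7.07
ee_pos: [654.0, 26.8, 120.7]
orientation: [1.209, 1.209, -1.209]
ft_force: [-9.5, -1.8, 23.3]
width: 0.7
```

```bash
python3 - <<'E'
from workcell import ctrl
o=ctrl.get_obs();print(o["ee_pos"],o["ft_force"],o["t"])
if 15<o["ft_force"][2]<35: print(ctrl.close_job())
E
```

```text
[653.96939042  26.77269755 120.65637702] [-9.5482404  -1.78458034 23.33385997] 7.0667
the job is handed in; nothing more can be done
None
```

The loose cap is fully home and level. I handed the job in at 7.1 s with the arm still pressing it down at about 23 N.

- **Finding it:** I pressed the cap at about (654, 27) mm near the edge of its raised top. It was the first cap I tried, and it rocked about 0.13 rad, then righted itself when released. I did not press the other three.
- **Seating it:** I pressed it at its centre. It slid at about 8 N and stopped 8.0 mm lower. Its top slope matches the neighbouring cap to within about 0.002 rad.
- **Checks that disagreed:**
  - The edge press reached about 6 N rather than the 1 N suggested, and the fingertip sank only 1–1.5 mm. The depth images showed the tilt clearly.
  - The final hold carries about 9.5 N of sideways force, but it was steady with no slip seen.
  - The tilt fit on one far cap was unreliable at the end because only a sliver of it was in view.

The fingers touched only the one cap.

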